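# Release and slide back the terminal cover of a junction box

## Robot

A 6-joint arm with a two-finger parallel gripper is mounted at the origin on a cart in front of the work surface, level with it; the furniture and walls round the work are solid. World frame = base frame: x ahead of the robot, y to its left, z up, the work surface at z = 0. Lengths are in m, angles in rad, forces in N, time in s.
With the tool pointing down it reaches from about 0.3 to 0.75 m from the base axis. Payload 8.5 kg.
Tool frame: the origin (TCP) lies at the very end of the fingers, on their centre line; the grasp point (between the pads) lies 19 mm behind it (arm.pinch_z is the distance from the TCP to the grasp point, in m); x points along the fingers, z is the direction in which the jaws open and shut, and the axes are right-handed (so a half turn about x gives the same grasp; the last joint's range is limited). The gripper opens to 88 mm and grips with 3 to 60 N. Pads are 18 mm wide; open, the fingers measure 123 mm over their backs; the gripper's body (75 mm by 187 mm) begins 45 mm behind the grasp point.
Start: joints at [-1.316, 0.381, 1.297, -0, 1.464, -0.215], TCP at [0.249, -0.49, 0.215] pointing down, gripper open.
Joint ranges: [-3.11, 3.11], [-0.89, 2.33], [0.22, 2.48], [-1.42, 4.56], [0.17, 2.85], [-2.88, 2.88]. Speed limits (rad/s): [2.39, 2.39, 3.14, 3.14, 3.14, 3.14].

## Interface

Orientations are given as a unit quaternion [w, x, y, z].
In Python, from bench import arm gives the robot as it stands.
- The arm moves only by the tool play_rows, never from a script. Its argument "increments" is a list that holds one entry, the list of rows, each a list of 7 numbers: the shift along the world's x, y, z in cm, then the turn, a rotation vector about the world's x, y, z in rad, then the finger opening in cm, from 0 to 8.81. In form: [[[dx, dy, dz, rx, ry, rz, grip], ...]]. A call has 1 to 20 rows; each row shifts and turns the commanded pose from where the row before left it; what a row does not reach is not made up. A row lasts 1/12 s, in which the tool goes at most 41.7 mm and 7.16 degrees, less where a joint would pass 70% of its speed; a pose out of reach is approached as far as the arm can. A call with a gripper value outside its range is refused whole. The fingers move at their own pace and stop on an object; the grip force is fixed at half the most. Time passes only in rows, so rows that do not move let the fingers close. It gives the time, the measured TCP pose, the force and the opening at its end, in the units of the state.
- arm.sense(): the state, without advancing time (a new reading comes with each control period).
- arm.get_image(name): name is "scene" or "top" or "wrist"; returns (picture, depth): 480x640x3 uint8, red, green, blue; 480x640 float32, m along the optical axis (not along the pixel's ray), 0 where there is no reading.
- arm.calibration(name): a dict with "intrinsics" (3x3 intrinsics, pixels), "pose" (4x4, takes a point from camera to world coordinates). Camera axes: x right, y down, z forward; pixel columns grow to the right and rows downward; lengths in m; the calibration is good to about 2 mm. A picture is of the moment at which its call begins: read the wrist's pose just before it. calibration takes no time and is no camera call; for the wrist camera it gives the pose at the moment of the call.
- arm.job_done(): hands the job in, once; it reports no verdict.
The state is a dict: "time": time; "q": joint angles; "joint_velocities": joint speeds; "joint_efforts": joint torques, N m; "eef_pos": TCP position; "tool_rot": TCP orientation; "contact_force": force on the tool from outside, world axes, zero at the start; "wrist_torque": the same for the moment, N m; "gripper_width": finger opening in m.
Only numpy, scipy, OpenCV 4.12 (cv2) and the standard library are available. Lean on these libraries where they do the work, as an engineer would, in place of code of your own. Each camera call takes 0.05 s, during which the arm holds its last target.

## Task

Open the grey sensor junction box for wiring: press its orange snap tab fully down until it stays in, then push the released blue cover along its rails, off its seat, right across the parking deck until it stops at the end stop, so that the terminals are fully uncovered. Only press and push with the fingertips: do not lift the cover, leave it lying flat in its track, and leave the dish, bottle, plug and eraser around the box where they are.

Things in the scene. Friction and masses are not known exactly. Their poses are not given: they have to be found in the camera images.
- junction_box: Grey junction box fixed to the desk, 230 x 90 mm (118 mm over its low ears), 51.5 mm high. Origin: centre of its underside, on the desk; z up, +x the way the cover slides off, snap tab at the -x end. Seat (x -75 to 0 mm, over the terminals) and parking deck (x 2 to 107 mm, then the 6 mm high end stop) are level at z = 40 mm. Side rails: y = +-37 to 45 mm, 47.5 mm high.
- tab_pad (a point): Centre of the top face of the orange snap tab, a pad 26 mm (along the box's x) by 40 mm, at box x = -98 mm, y = 0. Its top is 64 mm above the desk when up, 54 mm when fully pressed; apart from the push rib, 60 mm away, nothing of the box is higher than 51.5 mm. Axes as the box's.
- snap_tab (a joint): Travel of the snap tab straight down, m: 0 up (locked), 0.010 fully pressed. Friction about 3 N, no return spring: it stays where it is left. Its tooth stands up through a window near the cover's rear edge and blocks the cover (2 mm of play) until pressed about 7 mm; it counts as pressed in beyond 7.5 mm.
- cover: Loose blue cover plate, 80 mm (along box x) x 70 x 5 mm, ~100 g, origin at the centre of its underside, axes as the box's. Seated: origin at box x = -35, y = 0, z = 40 mm. Slides freely along box +x with 2 mm side play; over the seat, lips at z 47.5 to 51.5 mm reach over its edges in to y = +-31 mm. It meets the end stop after 102 mm, origin at box x = 67 mm.
- push_rib (a point): Middle of the top edge of the rear face (facing the tab) of the push rib on the cover: a bar 10 mm thick, 44 mm wide across the track, 16 mm high above the plate. The point is 10 mm ahead of the cover's origin along x and 21 mm above its underside. Behind it, towards the tab, the plate is flat for 50 mm, but for the tooth tip 2 mm proud when the tab is up.
- parts_dish: Bystander: low round steel dish with screws, 70 mm across, 16 mm high, loose on the desk; origin at the centre of its underside.
- oil_bottle: Bystander: small cream dropper bottle with a red tip, 36 mm across, 92 mm high, loose; origin at the centre of its underside.
- bush_plug: Bystander: small orange-brown and black plug standing upright, 21 mm across, 40 mm high, loose; origin at the centre of its underside.
- eraser: Bystander: eraser in a card sleeve, 20 x 44 x 12 mm, loose; origin at the centre of its underside.

How it is judged:
By the outcome, as a careful person would: the job done as asked, in the order asked, and still so for the second after the job is handed in, with the robot touching nothing.
It also fails if it takes over 35 s, if anything falls off the work surface, if the arm or the gripper's body presses on something with over 40 N, if the wrist force passes 120 N, or if a joint passes its speed limit or range.

## Working session

There is one attempt and no reset: what is moved stays moved. The work goes in short steps, Python scripts to look and compute and a tool call to move; the robot and the scene stay as the last step left them, time stands still between calls to the robot, and variables do not carry over. Pictures are saved under pics/ and viewed, and the job is handed in when it is done.

Besides the shell and the picture viewer there is one more tool, called after "Request:" in YAML: its name, and indented under it one key for each argument. play_rows: Moves the arm, as the interface text tells. Its arguments: {"type":"object","properties":{"increments":{"type":"array","items":{"type":"array","items":{"type":"array","items":{"type":"number"}}}}},"required":["increments"]}

```bash
mkdir -p pics; ls
python3 - <<'E'
from bench import arm
import cv2,numpy as np
print(arm.sense())
for n in ("scene","top"):
    p,d=arm.get_image(n); cv2.imwrite(f"pics/{n}0.png",p[:,:,::-1]); np.savez(f"{n}0.npz",p=p,d=d)
    c=arm.calibration(n); print(n,np.round(c["intrinsics"],1).tolist(),np.round(c["pose"],3).tolist())
E
```

```text
pics
{'time': 0.0, 'q': array([-1.31627667e+00,  3.81200770e-01,  1.29824515e+00, -1.35617770e-05,
        1.46359802e+00, -2.15303653e-01]), 'joint_velocities': array([-4.65874683e-05,  1.39851890e-03,  2.95011076e-05,  8.62380779e-04,
       -9.50343988e-04,  1.00524758e-04]), 'joint_efforts': array([-4.30795772e-03, -4.37930703e+01, -2.24556684e+01,  7.10919360e-02,
        3.52742267e-02, -1.19368710e-04]), 'eef_pos': array([ 0.24891362, -0.49010294,  0.2145405 ]), 'tool_rot': array([ 0.60227293,  0.37024059,  0.60301927, -0.36953618]), 'contact_force': array([-0.33799471,  0.21205476,  0.502658  ]), 'wrist_torque': array([-0.03474227,  0.03308744,  0.01930522]), 'gripper_width': 0.08859176970984864}
scene [[472.0, 0.0, 326.6], [0.0, 472.0, 237.5], [0.0, 0.0, 1.0]] [[0.827, -0.378, 0.416, 0.22], [-0.562, -0.556, 0.612, -0.783], [-0.0, -0.74, -0.672, 0.648], [0.0, 0.0, 0.0, 1.0]]
top [[443.2, 0.0, 317.9], [0.0, 443.2, 238.4], [0.0, 0.0, 1.0]] [[0.024, -0.998, 0.052, 0.522], [-1.0, -0.023, 0.016, -0.25], [-0.015, -0.053, -0.999, 0.905], [0.0, 0.0, 0.0, 1.0]]
```

View pics/scene0.png

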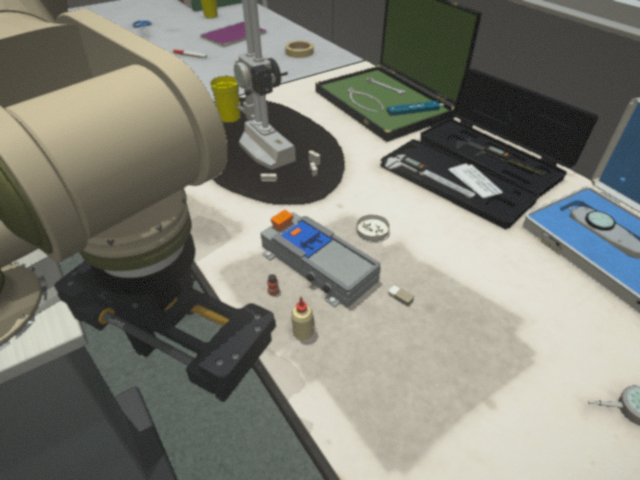

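View pics/top0.png

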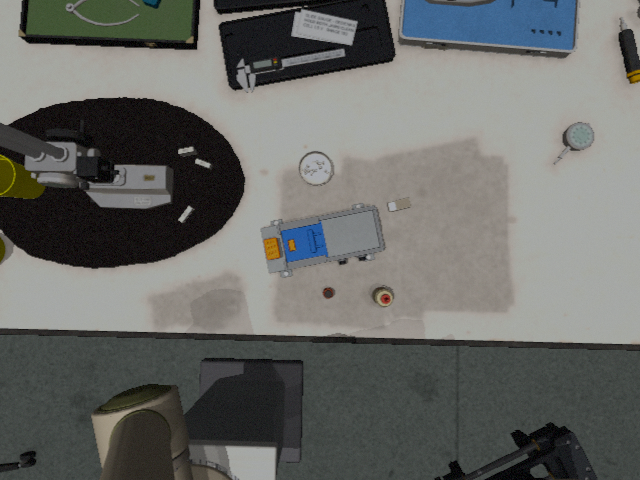

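The top view shows the box at about (322,240) px, with the tab at the left (272,248) and +x pointing right, roughly world −y. The plug (328,292) and bottle (383,296) are on the robot's side, with the dish at (316,168) and the eraser at (398,204). Next I'll measure the positions.

```bash
cat > h.py <<'E'
import numpy as np,cv2
from bench import arm
def ray(n,uv,z,c=None):
    c=c or arm.calibration(n);K=c["intrinsics"];T=np.array(c["pose"])
    uv=np.atleast_2d(uv).astype(float)
    r=np.c_[(uv[:,0]-K[0][2])/K[0][0],(uv[:,1]-K[1][2])/K[1][1],np.ones(len(uv))]@T[:3,:3].T
    s=(z-T[2,3])/r[:,2]; return T[:3,3]+r*s[:,None]
def comps(mask,amin=15):
    n,l,st,ce=cv2.connectedComponentsWithStats(mask.astype(np.uint8))
    return [(l==i,st[i],ce[i]) for i in range(1,n) if st[i][4]>=amin]
E
python3 - <<'E'
from h import *
for n in("top","scene"):
    f=np.load(n+"0.npz");p=f["p"];h=cv2.cvtColor(p,cv2.COLOR_RGB2HSV);d=f["d"]
    roi=np.zeros(p.shape[:2],bool); roi[190:310,240:420]=1
    H,S,V=h[...,0],h[...,1],h[...,2]
    for nm,m,z in(("orange",(H>5)&(H<22)&(S>170)&(V>110),.064),("blue",(H>100)&(H<125)&(S>130),.045)):
        for mm,st,ce in comps(m&roi,12):
            cnt=np.argwhere(mm)[:,::-1].astype(np.float32)
            r=cv2.minAreaRect(cnt); b=cv2.boxPoints(r)
            W=ray(n,b,z); print(n,nm,st,ce.round(1),"ctr",ray(n,r[0],z).round(4),"sides",np.linalg.norm(np.diff(W,axis=0),axis=1).round(4)); 
            e=(W[1]-W[0],W[2]-W[1]); print([np.degrees(np.arctan2(v[1],v[0])).round(1) for v in e])
    crop=p[195:300,245:405] if n=="top" else p[200:345,245:420]
    cv2.imwrite(f"pics/{n}_crop.png",cv2.resize(crop[:,:,::-1],None,fx=4.5,fy=4.1 if 0 else 4.5,interpolation=cv2.INTER_CUBIC)[:600,:800])
E
```

```text
top orange [264 238  16  22 255] [271.6 248.1] ctr [[ 0.5454 -0.1483  0.064 ]] sides [0.025  0.0385 0.025 ]
[np.float64(-77.3), np.float64(-167.0)]
top orange [288 240   7  11  51] [291.4 244.8] ctr [[ 0.5526 -0.186   0.064 ]] sides [0.0101 0.0185 0.0101]
[np.float64(-74.6), np.float64(-164.4)]
top blue [ 281  222   47   40 1231] [304.9 242. ] ctr [[ 0.5577 -0.2088  0.045 ]] sides [0.0802 0.0675 0.0799]
[np.float64(-77.3), np.float64(-167.4)]
scene orange [272 211  20  15 175] [281.4 217.7] ctr [[ 0.5407 -0.1557  0.064 ]] sides [0.042  0.0313 0.0408]
[np.float64(12.6), np.float64(-99.8)]
scene orange [292 229   8   6  23] [295.2 231.6] ctr [[ 0.5421 -0.2039  0.064 ]] sides [0.0162 0.0073 0.016 ]
[np.float64(12.5), np.float64(-98.4)]
scene blue [282 221  50  36 749] [307.1 238.1] ctr [[ 0.5622 -0.2097  0.045 ]] sides [0.0768 0.0997 0.0704]
[np.float64(29.0), np.float64(-86.5)]
```

View pics/top_crop.png

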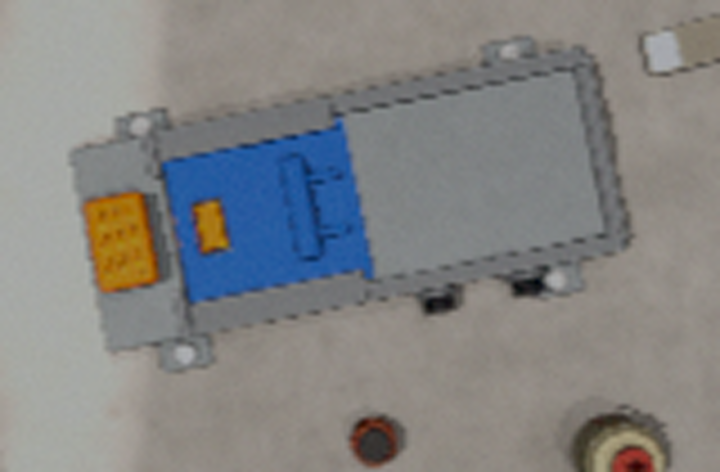

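View pics/scene_crop.png

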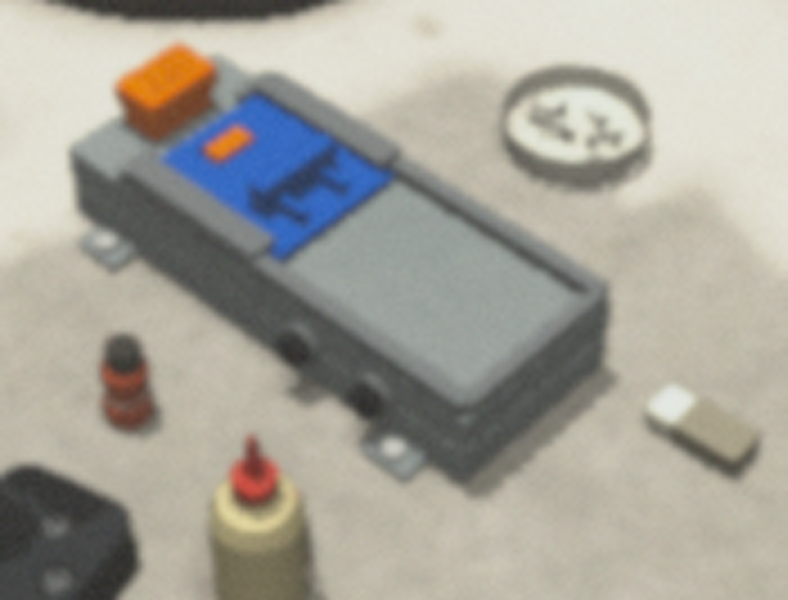

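Run:
```python
from h import *
from scipy.spatial.transform import Rotation as R
p1=ray("top",[271.6,248.1],.064)[0]; e=ray("top",[377.2,229],.043)[0]
v=e-p1;print("far deck edge",e.round(4),"ang",np.degrees(np.arctan2(v[1],v[0])),np.linalg.norm(v[:2]))
s=arm.sense();q=s["tool_rot"];r=R.from_quat(q[[1,2,3,0]]);M=r.as_matrix();print(M.round(3))
print("jaw ang",np.degrees(np.arctan2(M[1,2],M[0,2])))
a=np.radians(-77.8);u=np.array([np.cos(a),np.sin(a),0]);n=np.array([-u[1],u[0],0])
for sg in(1,-1):
    z=sg*n;x=np.array([0,0,-1.]);y=np.cross(z,x)
    G=R.from_matrix(np.c_[x,y,z]);print(sg,(G*r.inv()).as_rotvec().round(4))
for nm,px,h in(("plug",(328,292),.04),("bottle",(383,296),.09),("dish",(316,168),.016),("eraser",(398,204),.012)):print(nm,ray("top",px,h)[0].round(3))
print("u",u)
```

```text
far deck edge [ 0.5882 -0.3506  0.043 ] ang -78.09858528144031 0.20660665257696484
[[-0.     0.892  0.453]
 [ 0.001  0.453 -0.892]
 [-1.     0.    -0.001]]
jaw ang -63.08570283039722
1 [-9.000e-04 -1.100e-03  1.314e+00]
-1 [-1.2000e-03  9.0000e-04 -1.8276e+00]
plug [ 0.464 -0.258  0.04 ]
bottle [ 0.462 -0.358  0.09 ]
dish [ 0.711 -0.228  0.016]
eraser [ 0.642 -0.395  0.012]
u [ 0.2113248  -0.97741589  0.        ]
```

Request:
play_rows:
  increments:
    - [[1.65, 1.9, 0, 0, 0, 0.073, 0], [1.65, 1.9, 0, 0, 0, 0.073, 0], [1.65, 1.9, 0, 0, 0, 0.073, 0], [1.65, 1.9, 0, 0, 0, 0.073, 0], [1.65, 1.9, 0, 0, 0, 0.073, 0], [1.65, 1.9, 0, 0, 0, 0.073, 0], [1.65, 1.9, 0, 0, 0, 0.073, 0], [1.65, 1.9, 0, 0, 0, 0.073, 0], [1.65, 1.9, 0, 0, 0, 0.073, 0], [1.65, 1.9, 0, 0, 0, 0.073, 0], [1.65, 1.9, 0, 0, 0, 0.073, 0], [1.65, 1.9, 0, 0, 0, 0.073, 0], [1.65, 1.9, 0, 0, 0, 0.073, 0], [1.65, 1.9, 0, 0, 0, 0.073, 0], [1.65, 1.9, 0, 0, 0, 0.073, 0], [1.65, 1.9, 0, 0, 0, 0.073, 0], [1.65, 1.9, 0, 0, 0, 0.073, 0], [1.65, 1.9, 0, 0, 0, 0.073, 0], [0, 0, 0, 0, 0, 0, 0], [0, 0, 0, 0, 0, 0, 0]]

```text
time: 1.77
eef_pos: [0.5461, -0.1477, 0.2146]
tool_rot: [0.703, -0.075, 0.703, 0.076]
contact_force: [0.2, -0.6, 0.7]
gripper_width: 0.0004
```

Run:
```python
from h import *
c=arm.calibration("wrist");p,d=arm.get_image("wrist");cv2.imwrite("pics/w1.png",p[:,:,::-1])
h=cv2.cvtColor(p,cv2.COLOR_RGB2HSV);H,S,V=h[...,0],h[...,1],h[...,2]
for nm,m,z in(("orange",(H>5)&(H<22)&(S>170)&(V>110),.064),("blue",(H>100)&(H<125)&(S>130),.045)):
  for mm,st,ce in comps(m,150):
    r=cv2.minAreaRect(np.argwhere(mm)[:,::-1].astype(np.float32));W=ray("wrist",cv2.boxPoints(r),z,c)
    print(nm,ce.round(),r[1],ray("wrist",r[0],z,c).round(4),np.linalg.norm(np.diff(W,axis=0),axis=1).round(4),[np.degrees(np.arctan2(*(b-a)[1::-1])).round(1) for a,b in zip(W,W[1:])])
```

```text
orange [317. 212.] (44.99999237060547, 29.999996185302734) [[ 0.5441 -0.1465  0.064 ]] [0.0256 0.0369 0.0256] [np.float64(101.2), np.float64(12.3), np.float64(-76.8)]
orange [317. 250.] (11.0, 20.0) [[ 0.5513 -0.1777  0.064 ]] [0.017  0.0099 0.0172] [np.float64(12.3), np.float64(-77.4), np.float64(-167.7)]
blue [317. 268.] (72.0, 80.0) [[ 0.5574 -0.2066  0.045 ]] [0.0798 0.0643 0.0797] [np.float64(100.6), np.float64(12.3), np.float64(-76.2)]
```

View pics/w1.png

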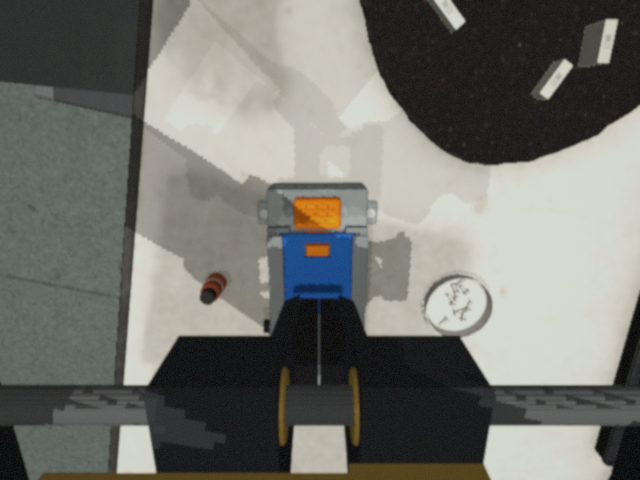

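The wrist view shows the tab at (317,212) px and the cover at (317,268), aligned with the tool, and it agrees with the top view to 2 mm. I'll descend onto the pad.

Request:
play_rows:
  increments:
    - [[-0.1, 0, -2, 0, 0, 0, 0], [0, 0, -2, 0, 0, 0, 0], [0, 0, -2, 0, 0, 0, 0], [0, 0, -2, 0, 0, 0, 0], [0, 0, -2, 0, 0, 0, 0], [0, 0, -2, 0, 0, 0, 0], [0, 0, -1.5, 0, 0, 0, 0], [0, 0, -1, 0, 0, 0, 0], [0, 0, 0, 0, 0, 0, 0], [0, 0, 0, 0, 0, 0, 0], [0, 0, -0.3, 0, 0, 0, 0], [0, 0, -0.3, 0, 0, 0, 0], [0, 0, 0, 0, 0, 0, 0]]

```text
time: 2.9
eef_pos: [0.545, -0.1485, 0.0642]
tool_rot: [0.703, -0.075, 0.703, 0.075]
contact_force: [-0.0, -0.3, -0.0]
gripper_width: 0.0007
```

Request:
play_rows:
  increments:
    - [[0, 0, -0.2, 0, 0, 0, 0], [0, 0, -0.2, 0, 0, 0, 0], [0, 0, -0.2, 0, 0, 0, 0], [0, 0, -0.1, 0, 0, 0, 0], [0, 0, 0, 0, 0, 0, 0], [0, 0, 0, 0, 0, 0, 0]]

```text
time: 3.4
eef_pos: [0.545, -0.1484, 0.0571]
tool_rot: [0.703, -0.075, 0.703, 0.075]
contact_force: [-0.1, 1.0, 0.2]
gripper_width: 0.0004
```

Request:
play_rows:
  increments:
    - [[0, 0, -0.2, 0, 0, 0, 0], [0, 0, -0.1, 0, 0, 0, 0], [0, 0, -0.1, 0, 0, 0, 0], [0, 0, 0, 0, 0, 0, 0]]

```text
time: 3.73
eef_pos: [0.5449, -0.1483, 0.0529]
tool_rot: [0.703, -0.075, 0.703, 0.075]
contact_force: [-0.7, -0.5, 0.7]
gripper_width: 0.0
```

Request:
play_rows:
  increments:
    - [[0, 0, -0.1, 0, 0, 0, 0], [0, 0, 0, 0, 0, 0, 0]]

```text
time: 3.9
eef_pos: [0.5449, -0.1484, 0.052]
tool_rot: [0.703, -0.075, 0.703, 0.075]
contact_force: [-0.2, 0.2, -0.2]
gripper_width: 0.0002
```

Run:
```python
from h import *
print(arm.sense()["contact_force"],arm.sense()["eef_pos"])
for n in("scene","wrist"):
    p,d=arm.get_image(n)
    c=p[180:300,220:400] if n=="scene" else p
    cv2.imwrite(f"pics/{n}2.png",cv2.resize(c,None,fx=4 if n=="scene" else 1,fy=4 if n=="scene" else 1,interpolation=cv2.INTER_CUBIC)[:,:,::-1])
```

```text
[-0.17559395  0.19610244 -0.15424159] [ 0.54492757 -0.14838469  0.05199622]
```

View pics/scene2.png

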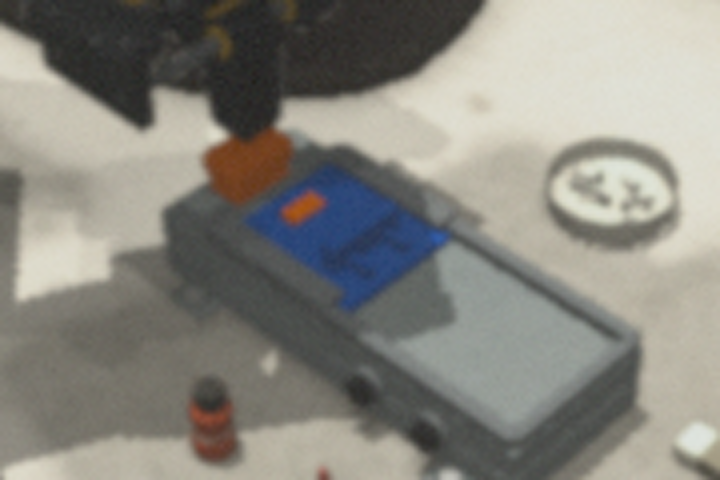

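View pics/wrist2.png

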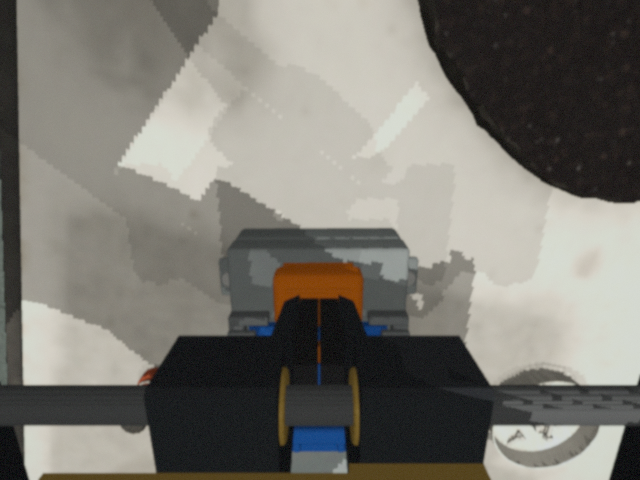

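Run:
```python
from h import *
def proj(n,P):
    c=arm.calibration(n);T=np.linalg.inv(np.array(c["pose"]));q=T[:3,:3]@P+T[:3,3];k=np.array(c["intrinsics"])@q;return (k[:2]/k[2]).round(1),q[2]
P=np.array([.545,-.1484,.052]);print("scene tcp px",proj("scene",P),proj("scene",P+[0,0,.012]),"wrist",proj("wrist",P),proj("wrist",P+[0,0,.012]))
f=np.load("top0.npz");d=f["d"];c=arm.calibration("top");K=c["intrinsics"];T=np.array(c["pose"])
def dz(d,c,u,v,k=2):
    K=c["intrinsics"];T=np.array(c["pose"]);z=np.median(d[v-k:v+k+1,u-k:u+k+1]);return (T[:3,:3]@[(u-K[0][2])/K[0][0]*z,(v-K[1][2])/K[1][1]*z,z]+T[:3,3]).round(4)
for u,v in((272,248),(300,230),(350,235),(300,310),(440,240),(291,245)):print(dz(d,c,u,v))
f=np.load("scene0.npz");c=arm.calibration("scene")
for u,v in((281,216),(335,258),(350,330)):print("sc0",dz(f["d"],c,u,v,1))
p,d=arm.get_image("scene")
for u,v in((279,216),(282,220),(282,212),(282,208),(284,205)):print("sc now",dz(d,c,u,v,0),p[v,u])
```

```text
scene tcp px (array([282.2, 219.9]), np.float64(0.9244088515770115)) (array([281.8, 215.2]), np.float64(0.9163400723080181)) wrist (array([318.2, 292.8]), np.float64(0.18554043032464657)) (array([318.2, 304.5]), np.float64(0.17412682883146294))
[ 0.5458 -0.1493  0.0648]
[ 0.5825 -0.2005  0.0465]
[ 0.5754 -0.2981  0.0403]
[ 0.4232 -0.2022  0.0006]
[ 0.5719 -0.4834  0.0006]
[ 0.5529 -0.1839  0.0478]
sc0 [ 0.5427 -0.1492  0.0635]
sc0 [ 0.5775 -0.2827  0.039 ]
sc0 [ 0.5233 -0.4051 -0.0008]
sc now [ 0.54   -0.1461  0.0626] [115  62  32]
sc now [ 0.5394 -0.1585  0.0614] [120  67  35]
sc now [ 0.5411 -0.1579  0.0801] [44 42 41]
sc now [ 0.5409 -0.1596  0.091 ] [40 41 39]
sc now [ 0.5468 -0.1575  0.0942] [39 41 39]
```

The pictures show the tip above the reported TCP: it appears at row ~214 in the scene view, where the reported height would put it at ~220. The tab still looks up, so the closed fingers seem to end about 12 mm short. I'll keep going down until I feel contact.

Request:
play_rows:
  increments:
    - [[0, 0, -0.2, 0, 0, 0, 0], [0, 0, -0.2, 0, 0, 0, 0], [0, 0, -0.1, 0, 0, 0, 0]]

```text
time: 4.3
eef_pos: [0.5449, -0.1484, 0.0468]
tool_rot: [0.703, -0.075, 0.703, 0.075]
contact_force: [-0.2, -0.7, 0.6]
gripper_width: 0.0004
```

Run:
```python
from h import *
s=arm.sense();print(s["contact_force"],s["eef_pos"])
p,d=arm.get_image("scene")
c=p[180:270,220:355]
cv2.imwrite("pics/s3.png",cv2.resize(c,None,fx=5,fy=5,interpolation=cv2.INTER_CUBIC)[:,:,::-1])
```

```text
[-0.16941451 -0.66774107  0.56715849] [ 0.5448643  -0.14835693  0.04679766]
```

View pics/s3.png

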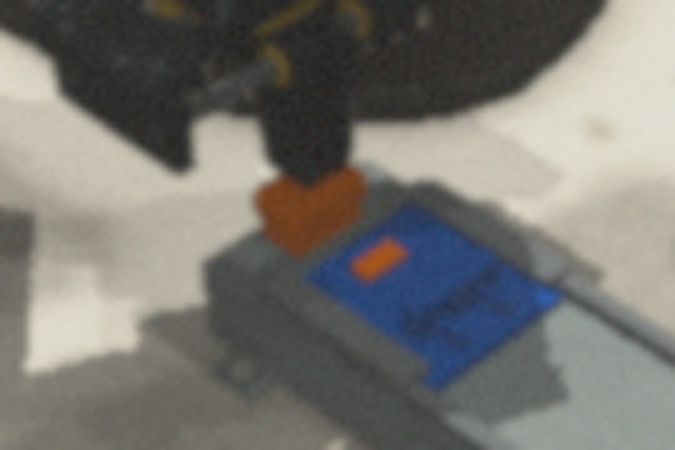

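Request:
play_rows:
  increments:
    - [[0, 0, -0.2, 0, 0, 0, 0], [0, 0, -0.1, 0, 0, 0, 0]]

```text
time: 4.52
eef_pos: [0.545, -0.1484, 0.0439]
tool_rot: [0.703, -0.075, 0.703, 0.075]
contact_force: [0.5, -0.3, -0.4]
gripper_width: 0.0003
```

Request:
play_rows:
  increments:
    - [[0, 0, -0.2, 0, 0, 0, 0], [0, 0, -0.1, 0, 0, 0, 0]]

```text
time: 4.68
eef_pos: [0.5449, -0.1484, 0.0409]
tool_rot: [0.703, -0.075, 0.703, 0.075]
contact_force: [1.2, -0.9, 0.4]
gripper_width: 0.0007
```

Run:
```python
from h import *
s=arm.sense();print(s["contact_force"],s["eef_pos"])
p,d=arm.get_image("scene")
c=p[180:270,220:355]
cv2.imwrite("pics/s4.png",cv2.resize(c,None,fx=5,fy=5,interpolation=cv2.INTER_CUBIC)[:,:,::-1])
```

```text
[ 1.15962364 -0.94564717  0.38495267] [ 0.54491807 -0.1483546   0.04086275]
```

View pics/s4.png

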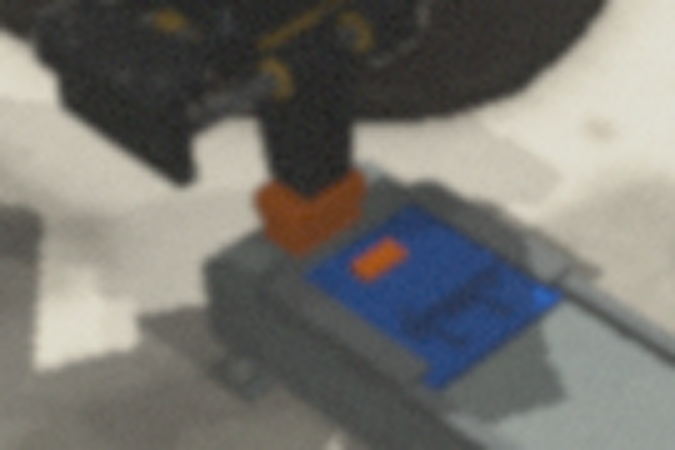

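Run:
```python
from h import *
c=arm.calibration("scene");p,d=arm.get_image("scene");K=c["intrinsics"];T=np.array(c["pose"])
v,u=np.mgrid[180:235,225:310];z=d[180:235,225:310]
X=np.stack([(u-K[0][2])/K[0][0]*z,(v-K[1][2])/K[1][1]*z,z],-1)@T[:3,:3].T+T[:3,3]
g=p[180:235,225:310].max(-1)<70
def rep(n,m): 
    A=X[m];print(n,len(A),"zmin pct",np.percentile(A[:,2],[0,1,5]).round(4),"x",A[:,0].min().round(3),A[:,0].max().round(3),"y",A[:,1].min().round(3),A[:,1].max().round(3))
k=g&(z>0)&(X[...,2]>.03)&(X[...,1]<-.1)
rep("fingers",k&(u>270)&(u<292)&(v>204)); rep("left block",k&(u<260)&(v>200))
cw=arm.calibration("wrist");print("wrist cam",cw["pose"][:3,3].round(4),arm.sense()["eef_pos"])
```

```text
fingers 195 zmin pct [0.0634 0.0662 0.0677] x 0.527 0.558 y -0.164 -0.146
left block 214 zmin pct [0.1316 0.1319 0.134 ] x 0.456 0.485 y -0.202 -0.143
wrist cam [ 0.5283 -0.0703  0.21  ] [ 0.54491414 -0.14837441  0.0409396 ]
```

Scene depth puts the fingertip at z≈0.066 and the body at 0.132 while the TCP reads 0.041. The reported height is therefore about 25 mm low, and the tip is just above the 64 mm pad. I'll go on by force.

Request:
play_rows:
  increments:
    - [[0, 0, -0.2, 0, 0, 0, 0], [0, 0, -0.1, 0, 0, 0, 0]]

```text
time: 4.95
eef_pos: [0.5451, -0.1484, 0.0382]
tool_rot: [0.703, -0.075, 0.703, 0.075]
contact_force: [0.1, 0.4, 2.3]
gripper_width: 0.0003
```

Request:
play_rows:
  increments:
    - [[0, 0, -0.2, 0, 0, 0, 0], [0, 0, -0.1, 0, 0, 0, 0]]

```text
time: 5.12
eef_pos: [0.5451, -0.1484, 0.0351]
tool_rot: [0.703, -0.075, 0.703, 0.075]
contact_force: [0.1, 0.5, 3.7]
gripper_width: 0.0008
```

Request:
play_rows:
  increments:
    - [[0, 0, -0.1, 0, 0, 0, 0], [0, 0, -0.1, 0, 0, 0, 0]]

```text
time: 5.28
eef_pos: [0.5451, -0.1484, 0.0331]
tool_rot: [0.703, -0.075, 0.703, 0.075]
contact_force: [-0.8, 1.1, 1.6]
gripper_width: 0.0003
```

Request:
play_rows:
  increments:
    - [[0, 0, -0.1, 0, 0, 0, 0], [0, 0, -0.1, 0, 0, 0, 0]]

```text
time: 5.45
eef_pos: [0.545, -0.1484, 0.0311]
tool_rot: [0.703, -0.075, 0.703, 0.075]
contact_force: [-0.1, -0.7, 2.9]
gripper_width: 0.0007
```

Request:
play_rows:
  increments:
    - [[0, 0, -0.1, 0, 0, 0, 0], [0, 0, -0.1, 0, 0, 0, 0]]

```text
time: 5.62
eef_pos: [0.5452, -0.1485, 0.0306]
tool_rot: [0.703, -0.075, 0.703, 0.075]
contact_force: [-7.5, 2.4, 26.1]
gripper_width: 0.0004
```

Request:
play_rows:
  increments:
    - [[0, 0, -0.1, 0, 0, 0, 0], [0, 0, 0, 0, 0, 0, 0]]

```text
time: 5.78
eef_pos: [0.5452, -0.1485, 0.0306]
tool_rot: [0.704, -0.076, 0.703, 0.075]
contact_force: [-8.1, 2.1, 26.6]
gripper_width: 0.0005
```

Force rises to 26 N at a reading of 0.0306, which is the hard stop (true 54 mm), so the height offset is 23.4 mm. I'll lift and check the tab.

Request:
play_rows:
  increments:
    - [[0, 0, 0.5, 0, 0, 0, 0], [0, 0, 1.5, 0, 0, 0, 0], [0, 0, 2.5, 0, 0, 0, 0], [0, 0, 1.5, 0, 0, 0, 0], [0, 0, 0, 0, 0, 0, 0]]

```text
time: 6.2
eef_pos: [0.5462, -0.149, 0.0907]
tool_rot: [0.705, -0.076, 0.702, 0.074]
contact_force: [-0.3, 0.2, 0.2]
gripper_width: 0.0003
```

Run:
```python
from h import *
s=arm.sense();print(s["contact_force"],s["eef_pos"])
c=arm.calibration("scene");K=c["intrinsics"];T=np.array(c["pose"])
p,d=arm.get_image("scene")
h=cv2.cvtColor(p,cv2.COLOR_RGB2HSV);m=(h[...,0]<22)&(h[...,1]>150)&(h[...,2]>60)
for mm,st,ce in comps(m[190:260,250:340],8):
    v,u=np.nonzero(mm);v=v+190;u=u+250;z=d[v,u];X=np.c_[(u-K[0][2])/K[0][0]*z,(v-K[1][2])/K[1][1]*z,z]@T[:3,:3].T+T[:3,3]
    print(st,"z",np.percentile(X[:,2],[5,50,90,97]).round(4))
cv2.imwrite("pics/s5.png",cv2.resize(p[170:290,220:380],None,fx=5,fy=5,interpolation=cv2.INTER_CUBIC)[:,:,::-1])
```

```text
[-0.31897694  0.24924616  0.22022973] [ 0.54619744 -0.14895727  0.09073165]
[ 22  25  21  16 187] z [0.0456 0.0519 0.0538 0.0546]
```

View pics/s5.png

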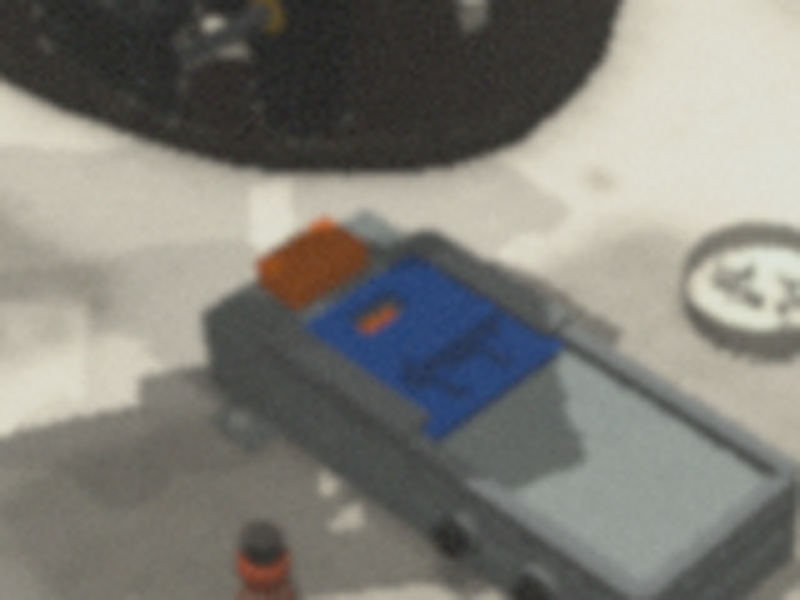

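The tab stays in, with its top at z≈0.054 and the tooth sunk in its window at (377,315) px in the crop. Next I'll go behind the rib and down to a true height of about 50 mm.

Request:
play_rows:
  increments:
    - [[0.2, -1, 0, 0, 0, 0, 0], [0.2, -1, 0, 0, 0, 0, 0], [0.2, -1, 0, 0, 0, 0, 0], [0.2, -1, 0, 0, 0, 0, 0], [0.2, -1, 0, 0, 0, 0, 0], [0, 0, -1, 0, 0, 0, 0], [0, 0, -1.5, 0, 0, 0, 0], [0, 0, -1.5, 0, 0, 0, 0], [0, 0, -1, 0, 0, 0, 0], [0, 0, -0.6, 0, 0, 0, 0], [0, 0, -0.4, 0, 0, 0, 0], [0, 0, 0, 0, 0, 0, 0]]

```text
time: 7.25
eef_pos: [0.5548, -0.1983, 0.0275]
tool_rot: [0.703, -0.075, 0.703, 0.075]
contact_force: [-0.6, 0.0, -0.3]
gripper_width: 0.0006
```

Run:
```python
from h import *
s=arm.sense();print(s["contact_force"],s["eef_pos"],s["time"])
p,d=arm.get_image("scene")
cv2.imwrite("pics/s6.png",cv2.resize(p[170:290,220:380],None,fx=5,fy=5,interpolation=cv2.INTER_CUBIC)[:,:,::-1])
```

```text
[-0.64878211  0.02117243 -0.26090869] [ 0.55478623 -0.19825015  0.02745951] 7.25
```

View pics/s6.png

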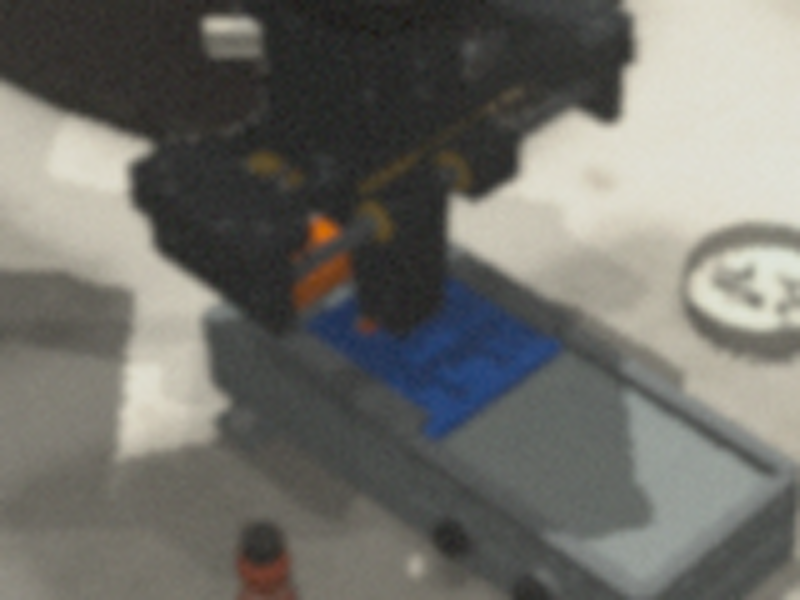

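Request:
play_rows:
  increments:
    - [[0.13, -0.4, 0, 0, 0, 0, 0], [0.13, -0.4, 0, 0, 0, 0, 0], [0.07, -0.3, 0, 0, 0, 0, 0], [0.07, -0.3, 0, 0, 0, 0, 0], [0.11, -0.5, 0, 0, 0, 0, 0], [0.11, -0.5, 0, 0, 0, 0, 0], [0.11, -0.5, 0, 0, 0, 0, 0], [0.11, -0.5, 0, 0, 0, 0, 0], [0, 0, 0, 0, 0, 0, 0]]

```text
time: 8.05
eef_pos: [0.5636, -0.2336, 0.0281]
tool_rot: [0.703, -0.075, 0.703, 0.075]
contact_force: [-0.5, 0.4, -0.3]
gripper_width: 0.0006
```

Run:
```python
from h import *
s=arm.sense();print(s["contact_force"],s["eef_pos"],s["time"])
p,d=arm.get_image("scene")
cv2.imwrite("pics/s7.png",cv2.resize(p[170:310,220:400],None,fx=4,fy=4,interpolation=cv2.INTER_CUBIC)[:,:,::-1])
```

```text
[-0.49454336  0.39230994 -0.33804768] [ 0.56361105 -0.23364474  0.02809187] 8.05
```

View pics/s7.png

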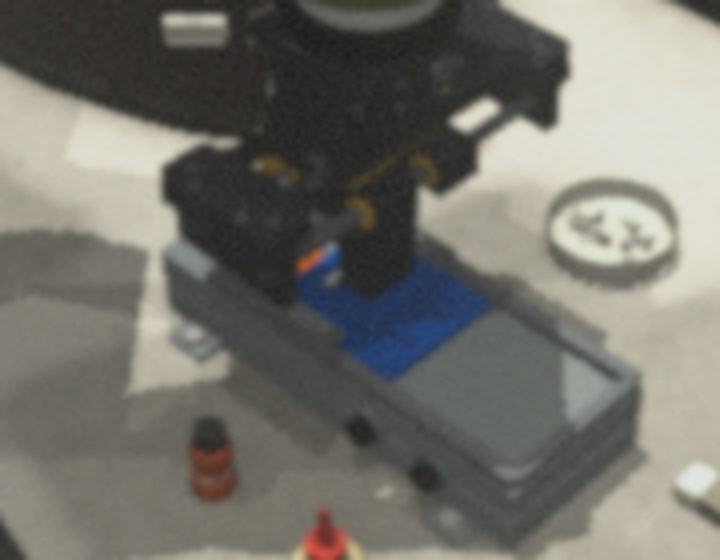

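The cover has slid along, with its front edge now at about (390,378) px in the crop. I'll continue.

Request:
play_rows:
  increments:
    - [[0.11, -0.5, 0, 0, 0, 0, 0], [0.11, -0.5, 0, 0, 0, 0, 0], [0.11, -0.5, 0, 0, 0, 0, 0], [0.11, -0.5, 0, 0, 0, 0, 0], [0.11, -0.5, 0, 0, 0, 0, 0], [0.11, -0.5, 0, 0, 0, 0, 0], [0.11, -0.5, 0, 0, 0, 0, 0], [0.11, -0.5, 0, 0, 0, 0, 0], [0.11, -0.5, 0, 0, 0, 0, 0], [0.11, -0.5, 0, 0, 0, 0, 0], [0.11, -0.5, 0, 0, 0, 0, 0], [0.11, -0.5, 0, 0, 0, 0, 0], [0, 0, 0, 0, 0, 0, 0]]

```text
time: 9.18
eef_pos: [0.5768, -0.2935, 0.0281]
tool_rot: [0.703, -0.075, 0.703, 0.075]
contact_force: [-0.3, -0.0, 0.4]
gripper_width: 0.0004
```

Request:
play_rows:
  increments:
    - [[0.07, -0.3, 0, 0, 0, 0, 0], [0.07, -0.3, 0, 0, 0, 0, 0], [0.04, -0.2, 0, 0, 0, 0, 0], [0.04, -0.2, 0, 0, 0, 0, 0]]

```text
time: 9.52
eef_pos: [0.5788, -0.3024, 0.0282]
tool_rot: [0.703, -0.075, 0.703, 0.075]
contact_force: [0.1, 1.1, 0.1]
gripper_width: 0.0007
```

Request:
play_rows:
  increments:
    - [[0.04, -0.2, 0, 0, 0, 0, 0], [0.04, -0.2, 0, 0, 0, 0, 0]]

```text
time: 9.68
eef_pos: [0.5796, -0.3065, 0.0281]
tool_rot: [0.703, -0.075, 0.703, 0.075]
contact_force: [0.7, 0.2, 0.7]
gripper_width: 0.0004
```

Request:
play_rows:
  increments:
    - [[0.04, -0.2, 0, 0, 0, 0, 0], [0.02, -0.1, 0, 0, 0, 0, 0]]

```text
time: 9.85
eef_pos: [0.5799, -0.3085, 0.0281]
tool_rot: [0.703, -0.074, 0.703, 0.076]
contact_force: [-2.6, 8.8, 3.8]
gripper_width: 0.0002
```

Request:
play_rows:
  increments:
    - [[0.02, -0.1, 0, 0, 0, 0, 0], [0.02, -0.1, 0, 0, 0, 0, 0]]

```text
time: 10.02
eef_pos: [0.5799, -0.3085, 0.0281]
tool_rot: [0.702, -0.073, 0.704, 0.077]
contact_force: [-4.1, 16.9, 7.8]
gripper_width: 0.0003
```

Run:
```python
from h import *
s=arm.sense();print(s["contact_force"],s["eef_pos"],s["time"])
p,d=arm.get_image("scene")
cv2.imwrite("pics/s8.png",cv2.resize(p[170:310,220:400],None,fx=4,fy=4,interpolation=cv2.INTER_CUBIC)[:,:,::-1])
```

```text
[-4.08663414 16.93049409  7.80043257] [ 0.57987875 -0.30854445  0.02810627] 10.0167
```

View pics/s8.png

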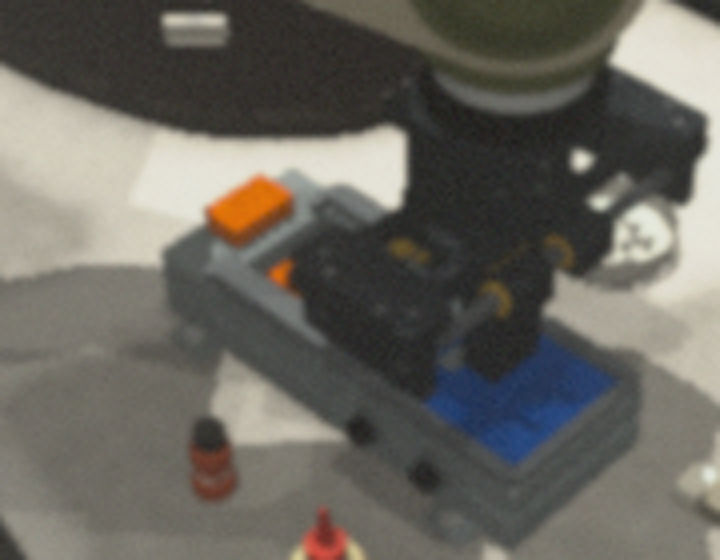

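The cover is against the end stop: 17 N and no further motion. I'll back off along the track first, then lift and clear the view.

Request:
play_rows:
  increments:
    - [[-0.04, 0.2, 0, 0, 0, 0, 0], [-0.04, 0.2, 0, 0, 0, 0, 0], [-0.11, 0.5, 0, 0, 0, 0, 0], [-0.11, 0.5, 0, 0, 0, 0, 0], [-0.11, 0.5, 0, 0, 0, 0, 0], [0, 0, 1, 0, 0, 0, 0], [0, 0, 2, 0, 0, 0, 0], [0, 0, 3, 0, 0, 0, 0], [0, 0, 3, 0, 0, 0, 0], [0, 0, 3, 0, 0, 0, 0], [0, 0, 3, 0, 0, 0, 0], [-1, 0, 1, 0, 0, 0, 0], [-2, 0, 0, 0, 0, 0, 0], [-3, 0, 0, 0, 0, 0, 0], [-3, 0, 0, 0, 0, 0, 0], [-3, 0, 0, 0, 0, 0, 0], [-3, 0, 0, 0, 0, 0, 0], [-2, 0, 0, 0, 0, 0, 0], [-1, 0, 0, 0, 0, 0, 0], [0, 0, 0, 0, 0, 0, 0]]

```text
time: 11.73
eef_pos: [0.395, -0.2923, 0.1884]
tool_rot: [0.703, -0.075, 0.703, 0.075]
contact_force: [1.4, 0.3, 0.7]
gripper_width: 0.0003
```

Run:
```python
from h import *
s=arm.sense();print(s["contact_force"],s["eef_pos"],s["time"])
for n in("scene","top"):
    p,d=arm.get_image(n);np.savez(n+"9.npz",p=p,d=d)
    c=p[190:330,240:430] if n=="scene" else p[150:310,240:430]
    cv2.imwrite(f"pics/{n}9.png",cv2.resize(c,None,fx=3.7,fy=3.7,interpolation=cv2.INTER_CUBIC)[:,:,::-1])
    h=cv2.cvtColor(p,cv2.COLOR_RGB2HSV);m=(h[...,0]>100)&(h[...,0]<125)&(h[...,1]>130)
    roi=np.zeros(m.shape,bool);roi[190:330,240:430]=1
    for mm,st,ce in comps(m&roi,100):
        r=cv2.minAreaRect(np.argwhere(mm)[:,::-1].astype(np.float32));print(n,st,ray(n,r[0],.045).round(4),r)
```

```text
[1.38443744 0.27533918 0.70936848] [ 0.3949681  -0.29229178  0.18840462] 11.7333
scene [ 317  245   56   41 1106] [[ 0.579  -0.3099  0.045 ]] ((344.423095703125, 264.1153869628906), (46.872169494628906, 31.340560913085938), 33.6900634765625)
top [ 333  211   47   43 1374] [[ 0.5805 -0.3097  0.045 ]] ((356.17303466796875, 232.36538696289062), (35.69313430786133, 40.98826599121094), 78.69007110595703)
```

View pics/scene9.png

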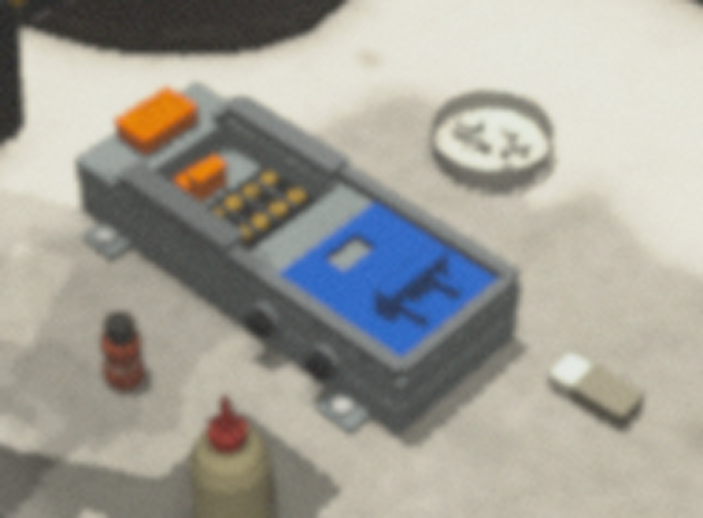

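View pics/top9.png

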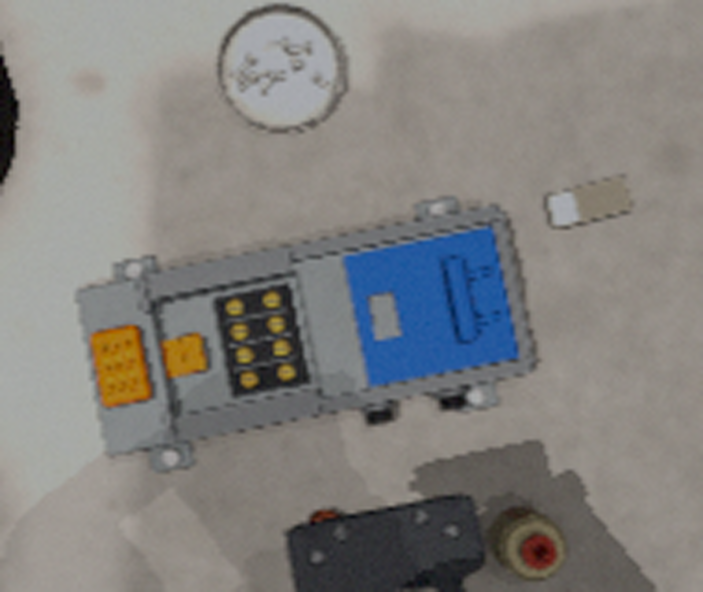

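Both views show the cover flat against the end stop, all eight terminals open and the tab in. The bystanders look unmoved, so I'm handing in.

Run:
```python
from bench import arm
print(arm.job_done(), arm.sense()["time"])
```

```text
the job is handed in; nothing more can be done
the job is handed in; nothing more can be done
```

The junction box is open and the job is handed in. I pressed the snap tab down to its hard stop, where the force read about 26 N. I then pushed the cover by its rib with closed fingertips until it met the end stop at about 17 N, and backed off before lifting clear. My last reading before handing in was about 11.8 s, against the 35 s limit.

**Last checks:**
- **Tab:** its top measured z ≈ 54 mm right after pressing, which is fully in. It still looks down in the final pictures.
- **Cover:** it moved about 103 mm (102 mm nominal), lies flat in its track against the stop, and all eight terminals are uncovered.
- **Bystanders:** the dish, bottle, plug and eraser look unmoved in the scene view. I did not measure their final positions. In the top view the gripper partly hides the plug.

**Disagreement:** the reported TCP height was about 23 mm below the true fingertip height. Scene depth and the contact and stop heights on the tab both showed this. I noticed it while descending to the tab, and set the pushing height from the tab's stop instead.

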